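Pack the gap under a print platen

ROBOT

A 6-joint arm with a two-finger parallel gripper is mounted at the origin on the work surface. World frame = base frame: x ahead of the robot, y to its left, z up, the work surface at z = 0. Lengths are in m, angles in degrees, forces in N, time in s.
With the tool pointing down it reaches from about 0.3 to 0.75 m from the base axis. Payload 8.5 kg.
Tool frame: the origin (TCP) lies at the very end of the fingers, on their centre line; the grasp point (between the pads) lies 19 mm behind it; z points along the fingers, y is the line along which they close (so a half turn about z gives the same grasp; the last joint's range is limited). The gripper opens to 85 mm and grips with 20 to 120 N. Pads are 22 mm wide; open, the fingers measure 114 mm over their backs; the gripper's body (76 mm by 85 mm) begins 54 mm behind the grasp point. The pads swing forward as they close: fully open they stand 13 mm farther back than shut.
Start: joints at [51.263, 21.807, 74.336, -0, 83.858, -12.336], TCP at [0.245, 0.493, 0.231] pointing down, gripper open.
Joint ranges: [-178.18, 178.18], [-50.72, 133.34], [12.68, 142.11], [-81.47, 261.47], [9.98, 163.14], [-165.26, 165.26]. Speed limits (degrees/s): [136.94, 136.94, 180, 180, 180, 180].

INTERFACE

Orientations are given as a 3x3 rotation matrix whose columns are the frame's x, y, z axes.
In Python, from rig import env, imaging gives the robot as it stands. The module is installed in compiled form; this text tells all that it offers.
- The arm moves only by the tool arm_command, never from a script. Its arguments are lists of equal length, an entry for each row: "turn": the turn, a rotation vector about the tool's x, y, z in units of 5 degrees (1.0 is 5 degrees), a list of three; "xyz": the shift along the tool's x, y, z in units of 50 mm (1.0 is 50 mm), a list of three; "claw": the finger opening in mm, from 0 to 85.4. A call has 1 to 12 rows; each row shifts and turns the commanded pose from where the row before left it, along the tool's axes as they then stand; what a row does not reach is not made up. A row lasts 1/10 s, in which the tool goes at most 50 mm and 8.59 degrees, less where a joint would pass 70% of its speed; a pose out of reach is approached as far as the arm can. A call is refused whole if a number of a shift passes 1 or a number of a turn 1, either way. A call with a gripper value outside its range is refused whole. The fingers move at their own pace and stop on an object; "squeeze" is the grip in N (left out, the last holds). Time passes only in rows, so rows that do not move let the fingers close. It gives the time, the measured TCP pose, the force, the opening and the grip force at its end, in the units of the state.
- env.observe(): the state, without advancing time (a new reading comes with each control period).
- imaging.get_image(name): name is "scene" or "top"; returns (picture, depth): 384x512x3 uint8, blue, green, red; 384x512 float32, m along the optical axis (not along the pixel's ray), 0 where there is no reading.
- imaging.camera_info(name): a dict with "camera_matrix" (3x3 intrinsics, pixels), "rvec" (rotation vector, rad) and "tvec" (3), from world to camera coordinates, as OpenCV has them. Camera axes: x right, y down, z forward; pixel columns grow to the right and rows downward; lengths in m; the calibration is good to about 2 mm. A picture is of the moment at which its call begins. camera_info takes no time and is no camera call.
- env.close_job(): hands the job in; it is judged then, once.
The state is a dict: "time_s": time; "q": joint angles; "qvel": joint speeds; "joint_efforts": joint torques, N m; "position": TCP position; "tool_rot": TCP orientation; "ft_force": force on the tool from outside, world axes, zero at the start; "wrist_torque": the same for the moment, N m; "grip_width": finger opening in m; "gripper_force": force on a finger pad.
Only numpy, scipy, OpenCV 4.12 (cv2) and the standard library are available. Lean on these libraries where they do the work, as an engineer would, in place of code of your own. Each camera call takes 0.05 s, during which the arm holds its last target. There are 200 camera calls.

TASK

The nose of the printing platen needs support: lay yellow shims flat on the steel rest pad below it, one on top of the other and each pushed straight back to the brass stop pins, as many as it takes for the red wedge to close what is left of the gap. Then slide the wedge in, thin end first, on top of the shims, until you feel it bear on the platen with a good part of its taper underneath but without jacking the platen up, and finish holding the wedge there, gripped and pressed in, not let go. Leave everything else on the table where it is.

Things in the scene. Friction and masses are not known exactly. Their poses are not given: they have to be found in the camera images.
- seat (a point): where shims belong: top face of the steel rest pad (60 mm wide, top 40 mm above the table, on the blue press base). It is the centre of the underside of a bottom shim that lies straight against the stop pins. x: level, the way shims and wedge slide in under the platen, away from the robot; z up. The pad's robot-side end is 39.5 mm before it, so a seated shim's near end overhangs by 33 mm
- pins (a point): foot, on the pad's top face, of the near side of the two brass stop pins that the shims' far ends touch, 72.5 mm beyond seat along its x; pins 6 mm thick, 14 mm tall, 9 mm either side of the centreline
- platen_edge (a point): lower edge, on the robot's side, of the platen (grey board, black rubber top, 90 mm wide along seat x, 330 long, 15 thick, from a column at its left to 50 mm right of this point), above the pad's centreline, 27.5 mm before seat along x. Its height above seat is the gap to pack, 20 to 30 mm, different each time. Axes as seat; it rises with the platen
- platen (a joint): how far the platen has been lifted off its lower stop, in m: 0 resting, up to 0.012. It weighs 0.6 kg and a weak spring (0.5 N per mm) also presses it down, so about 6 N from below starts to lift it
- shim1_center (a point): centre of one of three identical yellow plastic shims, flat bars 145 (x) x 32 (y) x 8 (z) mm, lying flat on the table at the start, x axis pointing roughly away from the robot; about 55 g
- shim2_center (a point): centre of one of three identical yellow plastic shims, flat bars 145 (x) x 32 (y) x 8 (z) mm, lying flat on the table at the start, x axis pointing roughly away from the robot; about 55 g
- shim3_center (a point): centre of one of three identical yellow plastic shims, flat bars 145 (x) x 32 (y) x 8 (z) mm, lying flat on the table at the start, x axis pointing roughly away from the robot; about 55 g
- wedge_grip (a point): centre of the handle block of the red wedge (handle 50 along x, 32 wide, 26 mm high); the wedge's flat underside is 13 mm below this point and it lies on it at the start. x points from the handle to the thin tip, z up. About 110 g
- wedge_tip (a point): middle of the lower edge of the wedge's thin end, 135 mm ahead of wedge_grip; axes as there. The wedge is 160 mm long, 32 wide; before the handle its top slopes evenly over 110 mm, from 18.6 mm thick at the handle to 4 mm at this tip
- ink_green: bystander: green ink jar, 90 mm wide, 100 mm tall, origin under its centre
- ink_blue: bystander: blue ink jar, 90 mm wide, 100 mm tall, origin under its centre
- spray_can: bystander: spray can with red band, 66 mm wide, 190 mm tall, origin under its centre
- tape_roll: bystander: roll of tape lying flat, 100 mm across, 25 mm high, origin under its centre
- wrench: bystander: wrench, 160 mm long, lying on the table
Things that resemble listed ones, but are neither listed nor needed, are in the scene too. What is shaped like the part that bears shim3_center but purple is not meant.

How it is judged (in metres and radians):
On the way, in this order (a step that is already met when the one before it is completed fails the run):
1. a shim lies flat on the rest pad, home against the pins, and is let go ((((x of shim1_center in the frame of seat between -0.01 and 0.01 m and y of shim1_center in the frame of seat between -0.012 and 0.012 m and angle between the x axis of shim1_center and the x axis of seat, either way round below 0.15 rad and angle between shim1_center's own z axis and vertical below 0.1 rad and z of shim1_center in the frame of seat between 0 and 0.025 m) and z of shim1_center in the frame of seat below 0.007 m) or ((x of shim2_center in the frame of seat between -0.01 and 0.01 m and y of shim2_center in the frame of seat between -0.012 and 0.012 m and angle between the x axis of shim2_center and the x axis of seat, either way round below 0.15 rad and angle between shim2_center's own z axis and vertical below 0.1 rad and z of shim2_center in the frame of seat between 0 and 0.025 m) and z of shim2_center in the frame of seat below 0.007 m) or ((x of shim3_center in the frame of seat between -0.01 and 0.01 m and y of shim3_center in the frame of seat between -0.012 and 0.012 m and angle between the x axis of shim3_center and the x axis of seat, either way round below 0.15 rad and angle between shim3_center's own z axis and vertical below 0.1 rad and z of shim3_center in the frame of seat between 0 and 0.025 m) and z of shim3_center in the frame of seat below 0.007 m)) and contact force between the fingers and anything else below 0.2 N), for 0.2 s.
2. the held wedge has its tip at least 15 mm under the platen, above a shim (x of wedge_tip in the frame of platen_edge above 0.015 m and y of wedge_tip in the frame of platen_edge between -0.015 and 0.015 m and z of wedge_tip in the frame of seat above 0.006 m and contact force between the fingers and wedge above 1 N), for 0.1 s.
At the end, for the whole second after the job is handed in: Shims on the pad flat, within 10 mm of the pins, 12 mm of the centreline, 0.15 rad of straight; the wedge on them, within 15 mm and 0.15 rad, tip 18 to 105 mm past the platen edge, bearing on the platen with over 1.5 N, platen lifted under 3 mm; fingers still gripping the wedge; all still ((((x of shim1_center in the frame of seat between -0.01 and 0.01 m and y of shim1_center in the frame of seat between -0.012 and 0.012 m and angle between the x axis of shim1_center and the x axis of seat, either way round below 0.15 rad and angle between shim1_center's own z axis and vertical below 0.1 rad and z of shim1_center in the frame of seat between 0 and 0.025 m) and z of shim1_center in the frame of seat below 0.007 m) or ((x of shim2_center in the frame of seat between -0.01 and 0.01 m and y of shim2_center in the frame of seat between -0.012 and 0.012 m and angle between the x axis of shim2_center and the x axis of seat, either way round below 0.15 rad and angle between shim2_center's own z axis and vertical below 0.1 rad and z of shim2_center in the frame of seat between 0 and 0.025 m) and z of shim2_center in the frame of seat below 0.007 m) or ((x of shim3_center in the frame of seat between -0.01 and 0.01 m and y of shim3_center in the frame of seat between -0.012 and 0.012 m and angle between the x axis of shim3_center and the x axis of seat, either way round below 0.15 rad and angle between shim3_center's own z axis and vertical below 0.1 rad and z of shim3_center in the frame of seat between 0 and 0.025 m) and z of shim3_center in the frame of seat below 0.007 m)) and (horizontal distance between shim1_center and seat above 0.13 m or (x of shim1_center in the frame of seat between -0.01 and 0.01 m and y of shim1_center in the frame of seat between -0.012 and 0.012 m and angle between the x axis of shim1_center and the x axis of seat, either way round below 0.15 rad and angle between shim1_center's own z axis and vertical below 0.1 rad and z of shim1_center in the frame of seat between 0 and 0.025 m)) and (horizontal distance between shim2_center and seat above 0.13 m or (x of shim2_center in the frame of seat between -0.01 and 0.01 m and y of shim2_center in the frame of seat between -0.012 and 0.012 m and angle between the x axis of shim2_center and the x axis of seat, either way round below 0.15 rad and angle between shim2_center's own z axis and vertical below 0.1 rad and z of shim2_center in the frame of seat between 0 and 0.025 m)) and (horizontal distance between shim3_center and seat above 0.13 m or (x of shim3_center in the frame of seat between -0.01 and 0.01 m and y of shim3_center in the frame of seat between -0.012 and 0.012 m and angle between the x axis of shim3_center and the x axis of seat, either way round below 0.15 rad and angle between shim3_center's own z axis and vertical below 0.1 rad and z of shim3_center in the frame of seat between 0 and 0.025 m)) and x of wedge_tip in the frame of platen_edge between 0.018 and 0.105 m and y of wedge_tip in the frame of platen_edge between -0.015 and 0.015 m and angle between the x axis of wedge_grip and the x axis of seat, either way round below 0.15 rad and angle between wedge_grip's own z axis and vertical below 0.1 rad and contact force between wedge and platen above 1.5 N and (contact force between wedge and shim1 above 1 N or contact force between wedge and shim2 above 1 N or contact force between wedge and shim3 above 1 N) and contact force between any of shim1, shim2, shim3 and press above 1 N and value of joint platen below 0.003 m and contact force between the fingers and wedge above 2 N and linear speed of wedge below 0.02 m/s); the arm keeps its last pose, push and grip.
It fails at once if the platen is jacked up by more than 4 mm (value of joint platen above 0.004 m).
It fails at once if a bystander is moved by more than 30 mm (distance of any of ink_green, ink_blue, spray_can, tape_roll, wrench from where it was at the start of the episode above 0.03 m).
It also fails if it takes over 72 s, if anything falls off the work surface, if the arm or the gripper's body presses on something with over 40 N, if the wrist force passes 120 N, or if a joint passes its speed limit or range.

## Working session

There is one attempt and no reset: what is moved stays moved. The work goes in short steps, Python scripts to look and compute and a tool call to move; the robot and the scene stay as the last step left them, time stands still between calls to the robot, and variables do not carry over. Pictures are saved under pics/ and viewed, at most 10 in all, crops included, and the job is handed in when it is done.

Besides the shell and the picture viewer there is one more tool, called after ">>>" in YAML: its name, and indented under it one key for each argument. arm_command: Moves the arm, as the interface text tells. Its arguments: {"type":"object","properties":{"turn":{"type":"array"},"xyz":{"type":"array"},"claw":{"type":"array"},"squeeze":{"type":"number"}},"required":["turn","xyz","claw"]}

```bash
mkdir -p pics; cat > h.py <<'E'
import numpy as np, cv2
from rig import env, imaging
def cloud(n):
    im,d=imaging.get_image(n); c=imaging.camera_info(n)
    K=np.array(c["camera_matrix"]);R=cv2.Rodrigues(np.array(c["rvec"],float))[0];t=np.array(c["tvec"],float).ravel()
    v,u=np.mgrid[:384,:512]
    P=np.stack([(u-K[0,2])/K[0,0]*d,(v-K[1,2])/K[1,1]*d,d],-1)
    W=(P-t)@R
    W[d<=0]=np.nan
    return im,d,W
E
python3 - <<'E'
from h import *
for n in("scene","top"):
    im,d,W=cloud(n); cv2.imwrite(f"pics/{n}0.png",im); np.savez(f"{n}0.npz",im=im,W=W)
    c=imaging.camera_info(n);R=cv2.Rodrigues(np.array(c["rvec"],float))[0];print(n,-R.T@np.array(c["tvec"]).ravel())
print(env.observe())
E
```

```text
scene [1.03380159 0.41500728 0.7767356 ]
top [ 0.31118117 -0.09212088  1.10273258]
{'time_s': 0.1, 'q': array([ 5.12615034e+01,  2.18381432e+01,  7.43789816e+01,  1.31562919e-03,
        8.38583083e+01, -1.23351529e+01]), 'qvel': array([ 0.00696308, -0.12107189, -0.045375  ,  0.03374313,  0.00438288,
       -0.0518662 ]), 'joint_efforts': array([ 4.26113169e-03, -4.49219477e+01, -2.31653899e+01, -1.17190752e-04,
        3.65687309e-03,  1.91445571e-05]), 'position': array([0.24440412, 0.49242549, 0.23077244]), 'tool_rot': array([[-8.95684583e-01,  4.44689126e-01, -8.41665676e-04],
       [ 4.44689819e-01,  8.95684062e-01, -1.01264146e-03],
       [ 3.03555883e-04, -1.28128751e-03, -9.99999133e-01]]), 'ft_force': array([ 0.69010319, -0.40782979, -0.45271069]), 'wrist_torque': array([ 0.02342308, -0.01738403,  0.00405939]), 'gripper_force': 0.0, 'grip_width': 0.08535388199639199}
```

View pics/scene0.png

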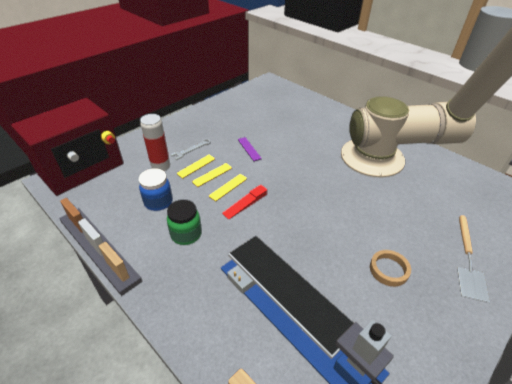

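View pics/top0.png

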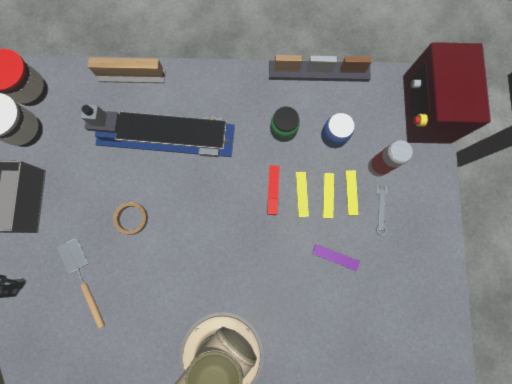

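The top view has the shims at about (302,194), (328,195) and (352,192). The wedge is at (273,190) with its handle at the bottom. The platen spans (117–225, 113–150) and the pad shows at (208,151). The purple decoy is at (336,257).

```bash
cat >> h.py <<'E'
def blobs(im,W,lo,hi,minarea=60,zr=(-.01,.3)):
    hsv=cv2.cvtColor(im,cv2.COLOR_BGR2HSV)
    m=cv2.inRange(hsv,np.array(lo),np.array(hi))
    m[~((W[...,2]>zr[0])&(W[...,2]<zr[1]))]=0
    n,l,s,c=cv2.connectedComponentsWithStats(m)
    out=[]
    for i in range(1,n):
        if s[i,4]<minarea: continue
        P=W[l==i]; P=P[np.isfinite(P[:,0])]
        r=cv2.minAreaRect((P[:,:2]*1000).astype(np.float32))
        out.append((r,np.median(P[:,2]),s[i],c[i]))
    return out
E
python3 - <<'E'
from h import *
np.set_printoptions(precision=4,suppress=True)
for n in("scene","top"):
    z=np.load(n+"0.npz");im,W=z["im"],z["W"]
    for nm,lo,hi in(("yel",(22,150,120),(35,255,255)),("red",(0,180,100),(5,255,255)),("blue",(105,150,60),(125,255,255)),("blk",(0,0,0),(180,90,40))):
        for b in blobs(im,W,lo,hi,100):
            print(n,nm,np.round(np.array(b[0][0]),1),np.round(b[0][1],1),round(b[0][2],1),"z",round(b[1],4),b[2])
z=np.load("top0.npz");im,W=z["im"],z["W"]
for v in range(112,162,2):print(v,W[v,208].round(3),im[v,208],W[v,212].round(3),im[v,212])
cv2.imwrite("pics/crop.png",np.hstack([cv2.resize(im[100:170,170:250],None,fx=5,fy=5),cv2.resize(np.load("scene0.npz")["im"][225:325,205:305],(350,350))]))
E
```

```text
scene yel [ 496. -396.] [139.2  28.4] 1.7 z 0.0086 [178 156  36  22 213]
scene yel [ 485.7 -321.5] [ 30.3 139.8] 87.3 z 0.009 [193 165  38  21 227]
scene yel [ 488.4 -238.6] [140.4  29.5] 3.1 z 0.0089 [210 176  36  25 262]
scene red [ 598.2 -466.2] [16.  49.4] 49.3 z 0.0908 [146 139  19  24 294]
scene red [ 500.8 -147.7] [ 31.9 154.2] 88.0 z 0.014 [223 186  43  32 412]
scene blue [ 696.  -325.9] [41.2 82. ] 61.4 z 0.0693 [140 181  30  20 290]
scene blue [699.4 243.9] [325.3  65.6] 86.3 z 0.0129 [ 245  285  127   99 2359]
scene blk [-488.8 -669.7] [152.1 376. ] 24.2 z 0.2471 [ 285    0   77   31 1615]
scene blk [ 782.4 -584.1] [ 11.3 148.6] 89.6 z 0.1129 [  51  130   58   47 1393]
top red [823.6 630.5] [122.6  67.4] 7.8 z 0.1422 [  0  50  23  39 725]
top blk [ 779.3 -581.6] [  4.9 149.8] 89.5 z 0.1272 [410  65  19  48 485]
112 [ 0.754  0.07  -0.   ] [149 143 139] [0.754 0.056 0.001] [145 139 135]
114 [0.747 0.069 0.   ] [147 141 137] [ 0.748  0.056 -0.002] [149 143 139]
116 [0.74  0.069 0.   ] [139 140 139] [ 0.741  0.056 -0.001] [151 146 141]
118 [0.712 0.061 0.054] [116 142 152] [0.
[... 764 characters left out ...]
626 0.054 0.081] [55 53 52] [0.626 0.042 0.08 ] [54 53 51]
144 [0.62  0.054 0.08 ] [54 52 50] [0.62  0.042 0.08 ] [55 53 51]
146 [0.614 0.053 0.081] [89 88 87] [0.614 0.042 0.079] [89 87 84]
148 [0.619 0.059 0.041] [129 127 123] [0.611 0.043 0.07 ] [126 123 120]
150 [0.612 0.058 0.043] [163 156 149] [0.613 0.046 0.039] [163 156 149]
152 [0.607 0.059 0.036] [163 156 148] [0.606 0.046 0.041] [164 157 149]
154 [0.6   0.058 0.04 ] [113 113 111] [0.601 0.046 0.034] [158 157 153]
156 [0.6   0.062 0.013] [108 105 103] [0.599 0.048 0.018] [95 92 91]
158 [ 0.597  0.063 -0.001] [148 142 138] [0.597 0.05  0.001] [149 143 139]
160 [ 0.59   0.063 -0.   ] [149 143 139] [ 0.591  0.05  -0.001] [147 141 137]
```

View pics/crop.png

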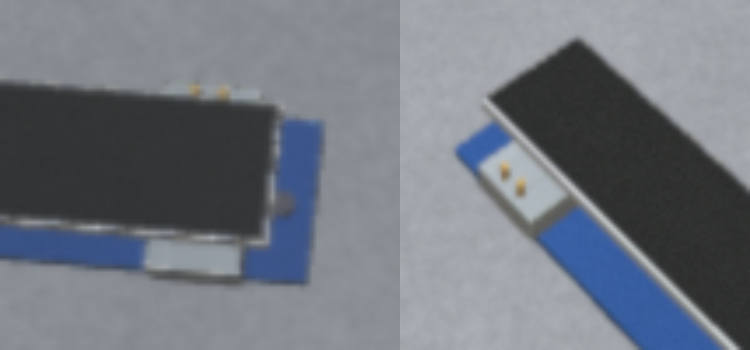

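The crop shows the pad's robot-side end (top edge at about (199,153.4) to (218,154.8) in the full top view). The pin tops are at about (209,118.2) and (214.4,119) in top, and about (235,272) and (239,277) in scene.

```bash
cat >> h.py <<'E'
def ray(n,u,v,z):
    c=imaging.camera_info(n);K=np.array(c["camera_matrix"]);R=cv2.Rodrigues(np.array(c["rvec"],float))[0];t=np.array(c["tvec"],float).ravel()
    o=-R.T@t; d=R.T@np.linalg.inv(K)@np.array([u,v,1.]); return o+d*(z-o[2])/d[2]
E
python3 - <<'E'
from h import *
np.set_printoptions(precision=4,suppress=True)
print("pad front",ray("top",199,153.4,.04),ray("top",218,154.8,.04))
print("pins top",ray("top",209,118.2,.054),ray("top",214.4,119,.054))
print("pins sc",ray("scene",234.7,271.6,.054),ray("scene",239.3,276.6,.054))
for n in("scene","top"):
    z=np.load(n+"0.npz");im,W=z["im"],z["W"]
    x,y,zz=W[...,0],W[...,1],W[...,2]
    m=(x>.61)&(x<.75)&(y>.03)&(y<.3)&(abs(zz-.08)<.012)&(im.max(-1)<75)
    P=W[m]; A=np.c_[P[:,:2]-[.66,.1],np.ones(len(P))]; print(n,len(P),np.linalg.lstsq(A,P[:,2],rcond=None)[0],np.median(P[:,2]))
    print(cv2.minAreaRect((P[:,:2]*1000).astype(np.float32)), cv2.boxPoints(cv2.minAreaRect((P[:,:2]*1000).astype(np.float32))).round(1).tolist())
    m=(x>.5)&(x<.8)&(y>.0)&(y<.15)&(abs(zz-.04)<.006)&(im.min(-1)>130)
    P=W[m];print("pad",len(P),np.median(P,0),P.min(0),P.max(0))
    g=(abs(x-.4)<.08)&(abs(y)<.08);print("table",np.median(zz[g]))
    hsv=cv2.cvtColor(im,cv2.COLOR_BGR2HSV)
    for nm,a,b in(("y",22,35),("r",0,6)):
        mm=cv2.inRange(hsv,np.array((a,110,60)),np.array((b,255,255)))>0
        mm&=(x>.35)&(x<.65)&(y<0)&(y>-.45)
        k,l,s,c=cv2.connectedComponentsWithStats(mm.astype(np.uint8))
        for i in range(1,k):
            if s[i,4]>80:
                v,u=np.nonzero(l==i); zt=.008 if nm=="y" else .014
                Q=np.array([ray(n,a_,b_,zt)[:2] for a_,b_ in zip(u,v)]).astype(np.float32)*1000
                r=cv2.minAreaRect(Q);print(n,nm,np.round(r[0],1),np.round(r[1],1),round(r[2],1))
                if nm=="r":print(np.round(cv2.boxPoints(r)))
E
```

```text
pad front [0.601  0.0863 0.04  ] [0.5976 0.0269 0.04  ]
pins top [0.712  0.0576 0.054 ] [0.7097 0.0406 0.054 ]
pins sc [0.7143 0.0393 0.054 ] [0.7161 0.0575 0.054 ]
scene 3859 [ 0.0018 -0.001   0.0809] 0.08080169749004286
((666.7130737304688, 165.52259826660156), (275.353271484375, 83.6737060546875), 85.89219665527344) [[615.0999755859375, 31.200000762939453], [698.5999755859375, 25.200000762939453], [718.2999877929688, 299.79998779296875], [634.7999877929688, 305.79998779296875]]
pad 278 [0.7083 0.0501 0.0405] [0.6892 0.0194 0.0347] [0.7266 0.0802 0.0441]
table 0.0008324988037281891
scene y [ 495.1 -397.4] [147.   35.3] 2.2
scene y [ 485.6 -323.5] [ 35.7 145.9] 87.4
scene y [ 488.1 -239.5] [147.3  34.1] 3.3
scene r [ 497.5 -148.6] [175.5  45.1] 0.2
[[ 410. -126.]
 [ 410. -171.]
 [ 585. -171.]
 [ 585. -126.]]
top 2278 [-0.0034  0.0003  0.0802] 0.08028983892952549
((664.4737548828125, 165.54586791992188), (274.38739013671875, 83.0373764038086), 85.93268585205078) [[613.2999877929688, 31.600000381469727], [696.2000122070312, 25.799999237060547], [715.5999755859375, 299.3999938964844], [632.7999877929688, 305.29998779296875]]
pad 134 [0.6119 0.0554 0.0398] [0.5995 0.0213 0.0343] [0.7244 0.0868 0.0458]
table 0.00021637289419788042
top y [ 492.3 -396.9] [141.7  31.4] 1.6
top y [ 483.5 -238.9] [142.2  30.7] 3.3
top y [ 481.5 -322.6] [ 31.1 143.1] 86.8Traceback (most recent call last):
  File "<stdin>", line 23, in <module>
  File "h.py", line 24, in ray
    c=imaging.camera_info(n);K=np.array(c["camera_matrix"]);R=cv2.Rodrigues(np.array(c["rvec"],float))[0];t=np.array(c["tvec"],float).ravel()
ValueError: time passes only in moves, steps and waits
```

>>> arm_command:
  turn:
    - [0,0,-0.99]
    - [0,0,-0.99]
    - [0,0,-0.99]
    - [0,0,-0.99]
    - [0,0,-0.99]
    - [0,0,-0.99]
    - [0,0,0]
    - [0,0,0]
    - [0,0,0]
    - [0,0,0]
    - [0,0,0]
    - [0,0,0]
  xyz:
    - [0,0,0.25]
    - [0,0,0.25]
    - [0,0,0.25]
    - [0,0,0.25]
    - [0,0,0.25]
    - [0,0,0.25]
    - [-0.157,-0.826,0]
    - [-0.157,-0.826,0]
    - [-0.157,-0.826,0]
    - [-0.157,-0.826,0]
    - [-0.157,-0.826,0]
    - [-0.157,-0.826,0]
  claw: [85,85,85,85,85,85,55,55,55,55,55,55]
  squeeze: 80

```text
time_s: 1.3
position: [0.3057, 0.2464, 0.1562]
tool_rot: [[-0.998, -0.058, -0.0], [-0.058, 0.998, -0.0], [0.0, -0.0, -1.0]]
ft_force: [1.2, -0.9, 0.1]
grip_width: 0.0553
gripper_force: 0.0
```

>>> arm_command:
  turn:
    - [0,0,0]
    - [0,0,0]
    - [0,0,0]
    - [0,0,0]
    - [0,0,0]
    - [0,0,0]
    - [0,0,0]
    - [0,0,0]
    - [0,0,0]
    - [0,0,0]
    - [0,0,0]
    - [0,0,0]
  xyz:
    - [-0.157,-0.826,0]
    - [-0.157,-0.826,0]
    - [-0.157,-0.826,0]
    - [-0.157,-0.826,0]
    - [-0.157,-0.826,0]
    - [-0.157,-0.826,0]
    - [-0.157,-0.826,0.2]
    - [-0.157,-0.826,0.2]
    - [-0.157,-0.826,0.2]
    - [-0.157,-0.826,0.2]
    - [-0.157,-0.826,0.2]
    - [-0.157,-0.826,0.2]
  claw: [55,55,55,55,55,55,55,55,55,55,55,55]

```text
time_s: 2.5
position: [0.4284, -0.2432, 0.0956]
tool_rot: [[-0.998, -0.057, -0.0], [-0.057, 0.998, 0.001], [0.0, 0.001, -1.0]]
ft_force: [0.8, 0.5, 0.3]
grip_width: 0.0549
gripper_force: 0.0
```

>>> arm_command:
  turn:
    - [0,0,0]
    - [0,0,0]
    - [0,0,0]
    - [0,0,0]
    - [0,0,0]
    - [0,0,0]
    - [0,0,0]
    - [0,0,0]
  xyz:
    - [0,0.02,0.5]
    - [0,0,0.5]
    - [0,0,0.4]
    - [0,0,0.3]
    - [0,0,0.1]
    - [0,0,0.07]
    - [0,0,0]
    - [0,0,0]
  claw: [55,55,50,50,50,50,50,50]

```text
time_s: 3.3
position: [0.4286, -0.2406, 0.0034]
tool_rot: [[-0.998, -0.058, 0.001], [-0.058, 0.998, -0.001], [-0.001, -0.001, -1.0]]
ft_force: [0.4, 0.3, 0.2]
grip_width: 0.0496
gripper_force: 0.0
```

>>> arm_command:
  turn:
    - [0,0,0]
    - [0,0,0]
    - [0,0,0]
    - [0,0,0]
  xyz:
    - [0,0,0]
    - [0,0,0]
    - [0,0,0]
    - [0,0,0]
  claw: [20,20,20,20]

```text
time_s: 3.7
position: [0.4286, -0.2407, 0.004]
tool_rot: [[-0.998, -0.058, 0.001], [-0.058, 0.998, -0.001], [-0.001, -0.001, -1.0]]
ft_force: [-1.6, 1.4, 9.7]
grip_width: 0.0283
gripper_force: 78.2
```

>>> arm_command:
  turn:
    - [0,0,0]
    - [0,0,0]
    - [0,0,0]
    - [0,0,0]
  xyz:
    - [0,0,-0.1]
    - [0,0,-0.5]
    - [0,0,-0.8]
    - [0,0,-0.6]
  claw: [20,20,20,20]

```text
time_s: 4.1
position: [0.4284, -0.2405, 0.105]
tool_rot: [[-0.998, -0.058, 0.001], [-0.058, 0.998, -0.001], [-0.001, -0.001, -1.0]]
ft_force: [-0.3, -0.3, -0.2]
grip_width: 0.0283
gripper_force: 79.1
```

```bash
python3 - <<'E'
from h import *
im,d,W=cloud("scene"); cv2.imwrite("pics/s1.png",cv2.resize(im[90:270,150:400],None,fx=3,fy=3,interpolation=cv2.INTER_CUBIC)); np.savez("s1.npz",im=im,W=W)
E
```

```text
(no output)
```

View pics/s1.png

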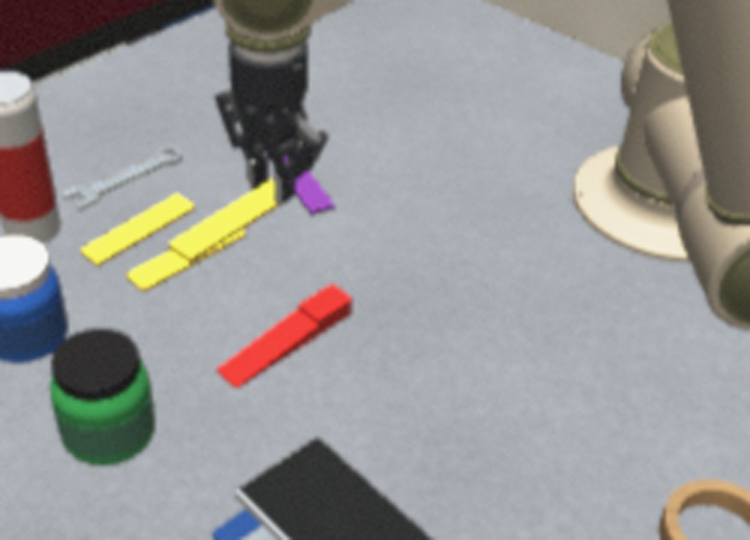

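The shim is held at its near end and lifted clear. I'll check how level it is and where its far end is.

```bash
cat >> h.py <<'E'
def held(im,W,lo,hi,zmin):
    hsv=cv2.cvtColor(im,cv2.COLOR_BGR2HSV)
    m=(cv2.inRange(hsv,np.array(lo),np.array(hi))>0)&(W[...,2]>zmin)
    k,l,s,c=cv2.connectedComponentsWithStats(m.astype(np.uint8)); i=1+s[1:,4].argmax()
    P=W[l==i]; P=P[abs(P[:,2]-np.median(P[:,2]))<.03]
    c=P.mean(0); u,sv,vt=np.linalg.svd(P-c,full_matrices=False)
    a=vt[0]*np.sign(vt[0][0]); n=vt[2]*np.sign(vt[2][2]); pr=(P-c)@a
    return c,a,n,c+a*np.percentile(pr,99.5),len(P)
E
python3 - <<'E'
from h import *
np.set_printoptions(precision=4,suppress=True)
z=np.load("s1.npz");im,W=z["im"],z["W"]
c,a,n,t,N=held(im,W,(22,150,100),(35,255,255),.05)
print(c,a,n,t,N,"pitch",np.degrees(np.arcsin(a[2])),"yaw",np.degrees(np.arctan2(a[1],a[0])))
hsv=cv2.cvtColor(im,cv2.COLOR_BGR2HSV)
m=((hsv[...,0]<6)&(hsv[...,1]>150)&(W[...,0]>.38)&(W[...,0]<.62)&(abs(W[...,1]+.15)<.06))
P=W[m];r=cv2.minAreaRect((P[:,:2]*1000).astype(np.float32));print(r,cv2.boxPoints(r).round(1).tolist())
q=P[P[:,2]>.02];print(len(q),np.median(q,0),np.median(P[P[:,0]>.5],0))
E
```

```text
[ 0.498  -0.2342  0.1084] [ 0.9968  0.0776 -0.0174] [0.0133 0.0539 0.9985] [ 0.5584 -0.2295  0.1074] 232 pitch -0.9982232921656992 yaw 4.450151968438286
((500.13836669921875, -148.50306701660156), (32.83928680419922, 157.3089599609375), 87.80581665039062) [[420.8999938964844, -161.89999389648438], [578.0999755859375, -167.89999389648438], [579.4000244140625, -135.10000610351562], [422.20001220703125, -129.10000610351562]]
112 [ 0.4478 -0.1441  0.0264] [ 0.5385 -0.148   0.0096]
```

>>> arm_command:
  turn:
    - [0,0,0.78]
    - [0,0,0.78]
    - [0,0,0]
    - [0,0,0]
    - [0,0,0]
    - [0,0,0]
    - [0,0,0]
    - [0,0,0]
    - [0,0,0]
    - [0,0,0]
    - [0,0,0]
    - [0,0,0]
  xyz:
    - [0.1,0,0]
    - [0.1,0,0]
    - [-0.036,0.5,0.05]
    - [-0.036,0.77,0.1]
    - [-0.036,0.8,0.13]
    - [-0.036,0.8,0.16]
    - [-0.036,0.8,0.16]
    - [-0.036,0.8,0.16]
    - [-0.036,0.8,0.16]
    - [-0.036,0.6,0.14]
    - [0,0.3,0]
    - [0,0,0]
  claw: [20,20,20,20,20,20,20,20,20,20,20,20]

```text
time_s: 5.35
position: [0.4567, 0.0673, 0.0498]
tool_rot: [[-0.997, 0.076, -0.0], [0.076, 0.997, 0.0], [0.0, 0.0, -1.0]]
ft_force: [-0.3, -0.3, -1.4]
grip_width: 0.0282
gripper_force: 79.1
```

```bash
python3 - <<'E'
from h import *
np.set_printoptions(precision=4,suppress=True)
im,d,W=cloud("scene"); im2,_,W2=cloud("top")
for i,w in((im,W),(im2,W2)):
    w=w.copy(); w[(w[...,1]<-.05)|(w[...,1]>.2)]=np.nan
    try:
        c,a,n,t,N=held(i,w,(20,110,70),(36,255,255),.02);print(c,a,t,N)
    except Exception as e:print(e)
cv2.imwrite("pics/s2.png",np.hstack([cv2.resize(im[180:310,180:340],(480,390)),cv2.resize(im2[90:220,160:260],(300,390))]))
E
```

```text
[0.5216 0.0607 0.0538] [ 0.9975 -0.068  -0.0187] [0.5863 0.0563 0.0525] 497
[0.5702 0.0557 0.0533] [ 0.2377 -0.971   0.0258] [0.5743 0.039  0.0537] 88
```

View pics/s2.png

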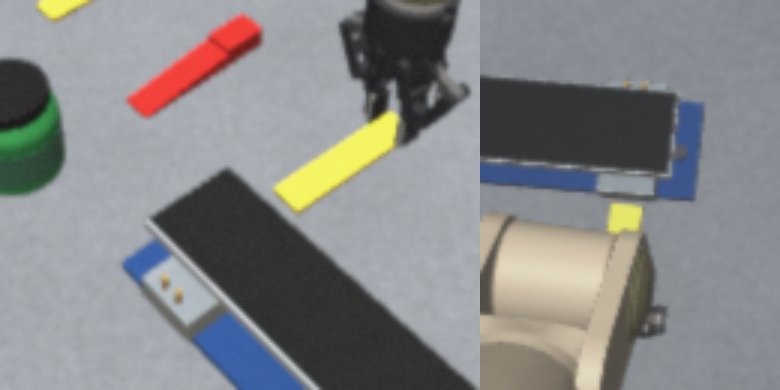

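>>> arm_command:
  turn:
    - [0,0,0]
    - [0,0,0]
    - [0,0,0]
    - [0,0,0]
    - [0,0,0]
    - [0,0,0]
    - [0,0,0]
    - [0,0,0]
    - [0,0,0]
    - [0,0,0]
  xyz:
    - [-0.2,0,0]
    - [-0.4,0,0]
    - [-0.4,0,0]
    - [-0.4,0,0]
    - [-0.4,0,0]
    - [-0.3,0,0]
    - [-0.1,0,0.03]
    - [-0.05,0,0.03]
    - [0,0,0]
    - [0,0,0]
  claw: [20,20,20,20,20,20,20,20,20,20]

```text
time_s: 6.45
position: [0.5685, 0.0568, 0.0468]
tool_rot: [[-0.997, 0.079, -0.001], [0.079, 0.997, 0.0], [0.001, -0.0, -1.0]]
ft_force: [-0.7, 0.1, -0.9]
grip_width: 0.0287
gripper_force: 79.1
```

>>> arm_command:
  turn:
    - [0,0,0]
    - [0,0,0]
    - [0,0,0]
    - [0,0,0]
    - [0,0,0]
    - [0,0,0]
  xyz:
    - [-0.06,0,0]
    - [-0.06,0,0]
    - [-0.06,0,0]
    - [-0.06,0,0]
    - [-0.06,0,0]
    - [0,0,0]
  claw: [20,20,20,20,20,20]

```text
time_s: 7.05
position: [0.5833, 0.0558, 0.0464]
tool_rot: [[-0.997, 0.078, -0.003], [0.078, 0.997, 0.0], [0.003, -0.0, -1.0]]
ft_force: [-4.1, -0.1, 0.1]
grip_width: 0.0282
gripper_force: 79.1
```

>>> arm_command:
  turn:
    - [0,0,0]
    - [0,0,0]
    - [0,0,0]
  xyz:
    - [-0.04,0.02,0]
    - [-0.03,0.02,0]
    - [0,0,0]
  claw: [20,20,20]

```text
time_s: 7.35
position: [0.5837, 0.0575, 0.0454]
tool_rot: [[-0.997, 0.079, -0.011], [0.079, 0.997, 0.0], [0.011, -0.001, -1.0]]
ft_force: [-14.3, -3.1, -0.2]
grip_width: 0.0282
gripper_force: 79.6
```

>>> arm_command:
  turn:
    - [0,0,0]
    - [0,0,0]
    - [0,0,0]
    - [0,0,0]
  xyz:
    - [0,0,0.04]
    - [0,0,0.03]
    - [0,0,0.02]
    - [0,0,0]
  claw: [20,20,20,20]

```text
time_s: 7.75
position: [0.5838, 0.0575, 0.0435]
tool_rot: [[-0.997, 0.079, -0.009], [0.079, 0.997, -0.0], [0.009, -0.001, -1.0]]
ft_force: [-21.9, -3.2, 22.1]
grip_width: 0.0284
gripper_force: 82.7
```

>>> arm_command:
  turn:
    - [0,0,0]
    - [0,0,0]
    - [0,0,0]
    - [0,0,0]
    - [0,0,0]
    - [0,0,0]
  xyz:
    - [0.04,0,-0.03]
    - [0,0,-0.02]
    - [0,0,0]
    - [0,0,0]
    - [0,0,0]
    - [0,0,0]
  claw: [20,20,50,50,50,50]

```text
time_s: 8.35
position: [0.5861, 0.0576, 0.0449]
tool_rot: [[-0.997, 0.078, 0.001], [0.078, 0.997, -0.0], [-0.001, 0.0, -1.0]]
ft_force: [-0.5, -0.1, 0.9]
grip_width: 0.0499
gripper_force: 0.0
```

>>> arm_command:
  turn:
    - [0,0,0]
    - [0,0,0]
    - [0,0,0]
    - [0,0,0]
  xyz:
    - [0,0,-0.3]
    - [0,0,-0.6]
    - [0.6,0,-0.4]
    - [0.8,0,0]
  claw: [50,50,50,50]

```text
time_s: 8.75
position: [0.5175, 0.0629, 0.1121]
tool_rot: [[-0.997, 0.079, 0.007], [0.079, 0.997, -0.001], [-0.007, -0.0, -1.0]]
ft_force: [0.4, 0.4, -0.4]
grip_width: 0.0502
gripper_force: 0.0
```

```bash
python3 - <<'E'
from h import *
np.set_printoptions(precision=4,suppress=True)
im2,_,W2=cloud("top");im,d,W=cloud("scene"); np.savez("t3.npz",im=im2,W=W2)
cv2.imwrite("pics/s3.png",np.hstack([cv2.resize(im[180:310,180:340],(400,325)),cv2.resize(im2[90:220,160:320],(400,325))]))
E
```

```text
(no output)
```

View pics/s3.png

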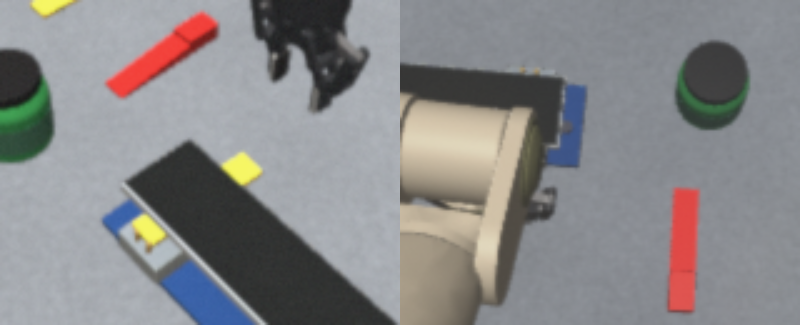

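>>> arm_command:
  turn:
    - [0,0,-0.32]
    - [0,0,0]
    - [0,0,0]
    - [0,0,0]
    - [0,0,0]
    - [0,0,0]
    - [0,0,0]
    - [0,0,0]
    - [0,0,0]
    - [0,0,0]
    - [0,0,0]
    - [0,0,0]
  xyz:
    - [0.143,-0.5,0]
    - [0.143,-0.774,0]
    - [0.143,-0.774,0]
    - [0.143,-0.774,0]
    - [0.143,-0.774,0]
    - [0.143,-0.774,0]
    - [0.143,-0.774,0]
    - [0.143,-0.774,0]
    - [0.143,-0.774,0.1]
    - [0.143,-0.774,0.2]
    - [0,-0.274,0.3]
    - [0,0,0]
  claw: [50,50,50,50,50,50,50,50,50,50,50,50]

```text
time_s: 10.05
position: [0.4236, -0.3212, 0.0782]
tool_rot: [[-0.999, 0.053, -0.001], [0.053, 0.999, 0.002], [0.001, 0.001, -1.0]]
ft_force: [0.4, -0.2, -0.0]
grip_width: 0.0501
gripper_force: 0.0
```

>>> arm_command:
  turn:
    - [0,0,0]
    - [0,0,0]
    - [0,0,0]
    - [0,0,0]
    - [0,0,0]
    - [0,0,0]
    - [0,0,0]
    - [0,0,0]
    - [0,0,0]
    - [0,0,0]
    - [0,0,0]
  xyz:
    - [-0.06,0.02,0.4]
    - [0,0,0.5]
    - [0,0,0.4]
    - [0,0,0.1]
    - [0,0,0.08]
    - [0,0,0]
    - [0,0,0]
    - [0,0,0]
    - [0,0,0]
    - [0,0,0]
    - [0,0,0]
  claw: [50,50,50,50,50,50,50,20,20,20,20]

```text
time_s: 11.15
position: [0.4283, -0.32, 0.008]
tool_rot: [[-0.999, 0.051, 0.003], [0.051, 0.999, -0.004], [-0.003, -0.004, -1.0]]
ft_force: [-0.6, 0.8, 15.3]
grip_width: 0.0198
gripper_force: 7.5
```

>>> arm_command:
  turn:
    - [0,0,0]
    - [0,0,0]
    - [0,0,0]
    - [0,0,0]
    - [0,0,0]
  xyz:
    - [0,0,-0.1]
    - [0,0,-0.5]
    - [0,0,-0.8]
    - [0,0,-0.6]
    - [0,0,0]
  claw: [20,20,20,20,20]

```text
time_s: 11.65
position: [0.4285, -0.32, 0.1099]
tool_rot: [[-0.999, 0.051, 0.005], [0.051, 0.999, -0.006], [-0.005, -0.006, -1.0]]
ft_force: [-0.1, 0.2, -0.5]
grip_width: 0.0198
gripper_force: 0.0
```

```bash
python3 - <<'E'
from h import *
np.set_printoptions(precision=4,suppress=True)
im,d,W=cloud("scene")
c,a,n,t,N=held(im,W,(20,110,70),(36,255,255),.06);print(c,a,t,N); print(env.observe()["position"])
E
```

```text
[ 0.6967 -0.5766  0.1411] [ 0.8533 -0.1014 -0.5114] [ 0.7143 -0.5787  0.1305] 85
[ 0.4277 -0.3192  0.1077]
```

The fingers rode up over the shim because they were too high. I'll find it again and go lower.

```bash
python3 - <<'E'
from h import *
np.set_printoptions(precision=4,suppress=True)
im,d,W=cloud("scene")
for b in blobs(im,W,(20,110,70),(36,255,255),100): print(np.round(b[0],1) if 0 else b[0],b[1])
p=env.observe();print(p["position"],p["ft_force"])
E
```

```text
((494.1353759765625, -399.2619323730469), (142.5269012451172, 33.64279556274414), 1.499952793121338) 0.008497498498956185
((487.8573303222656, -329.98431396484375), (142.8297576904297, 32.35936737060547), 6.238916873931885) 0.008519778180128067
((596.2669067382812, 60.36497116088867), (58.70857620239258, 35.88482666015625), 16.404273986816406) 0.049120546822350945
[ 0.4272 -0.3186  0.1062] [-0.6303  0.3259 -0.2239]
```

>>> arm_command:
  turn:
    - [0,0,-0.96]
    - [0,0,0]
    - [0,0,0]
    - [0,0,0]
    - [0,0,0]
    - [0,0,0]
    - [0,0,0]
  xyz:
    - [0,0,0]
    - [-0.05,-0.7,0]
    - [-0.06,-0.7,0.2]
    - [0,-0.18,0.5]
    - [0,0,0.5]
    - [0,0,0.5]
    - [0,0,0]
  claw: [44,44,44,44,44,44,44]

```text
time_s: 12.45
position: [0.4337, -0.3955, 0.0166]
tool_rot: [[-0.999, -0.033, -0.005], [-0.033, 0.999, 0.007], [0.005, 0.007, -1.0]]
ft_force: [-0.7, 0.4, 0.2]
grip_width: 0.0437
gripper_force: 0.0
```

```bash
python3 - <<'E'
from h import *
for i in range(3):
    im,d,W=cloud("scene");p=env.observe();print(p["position"].round(4))
cv2.imwrite("pics/s4.png",cv2.resize(im[120:230,150:290],(700,550),interpolation=cv2.INTER_CUBIC))
E
```

```text
[ 0.4345 -0.3964  0.0188]
[ 0.4352 -0.3971  0.0203]
[ 0.4355 -0.3976  0.0213]
```

View pics/s4.png

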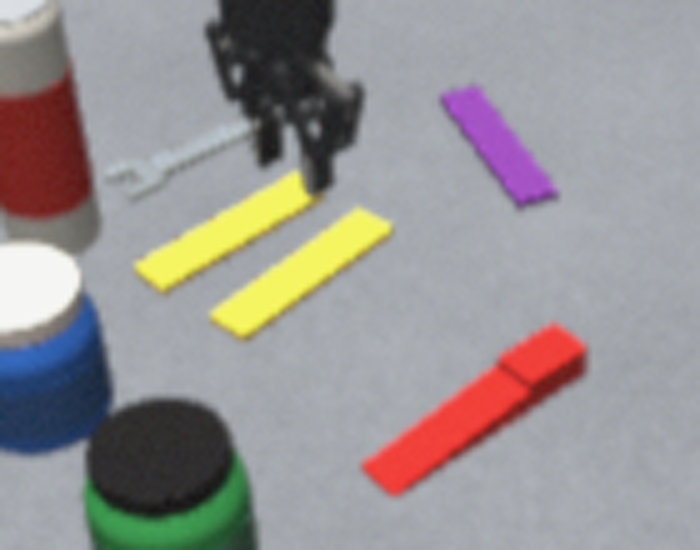

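>>> arm_command:
  turn:
    - [0,0,0]
    - [0,0,0]
    - [0,0,0]
    - [0,0,0]
    - [0,0,0]
    - [0,0,0]
    - [0,0,0]
  xyz:
    - [0,0,0.2]
    - [0,0,0.1]
    - [0,0,0.08]
    - [0,0,0]
    - [0,0,0]
    - [0,0,0]
    - [0,0,0]
  claw: [42,42,42,42,42,42,42]

```text
time_s: 13.3
position: [0.4355, -0.3975, 0.002]
tool_rot: [[-0.999, -0.033, 0.0], [-0.033, 0.999, -0.0], [-0.0, -0.0, -1.0]]
ft_force: [-0.0, -0.4, -0.4]
grip_width: 0.0421
gripper_force: 0.0
```

>>> arm_command:
  turn:
    - [0,0,0]
    - [0,0,0]
    - [0,0,0]
    - [0,0,0]
    - [0,0,0]
  xyz:
    - [0,0,0.04]
    - [0,0,0]
    - [0,0,0]
    - [0,0,0]
    - [0,0,0]
  claw: [42,42,20,20,20]

```text
time_s: 13.8
position: [0.4355, -0.3977, 0.0003]
tool_rot: [[-0.999, -0.033, 0.0], [-0.033, 0.999, -0.001], [-0.0, -0.001, -1.0]]
ft_force: [-0.4, -0.4, 5.8]
grip_width: 0.0292
gripper_force: 79.3
```

>>> arm_command:
  turn:
    - [0,0,0]
    - [0,0,0]
    - [0,0,0]
    - [0,0,0]
    - [0,0,0.64]
    - [0,0,0.64]
  xyz:
    - [0,0,-0.1]
    - [0,0,-0.5]
    - [0,0,-0.7]
    - [0,0,-0.6]
    - [0,0,-0.1]
    - [0,0,0]
  claw: [20,20,20,20,20,20]

```text
time_s: 14.4
position: [0.4357, -0.3977, 0.1014]
tool_rot: [[-0.997, 0.081, 0.001], [0.081, 0.997, -0.002], [-0.002, -0.002, -1.0]]
ft_force: [0.2, -0.0, -0.7]
grip_width: 0.0296
gripper_force: 78.9
```

>>> arm_command:
  turn:
    - [0,0,0]
    - [0,0,0]
    - [0,0,0]
    - [0,0,0]
    - [0,0,0]
    - [0,0,0]
    - [0,0,0]
    - [0,0,0]
    - [0,0,0]
    - [0,0,0]
    - [0,0,0]
    - [0,0,0]
  xyz:
    - [0.026,0.5,0]
    - [0.026,0.8,0]
    - [0.026,0.85,0]
    - [0.026,0.85,0]
    - [0.026,0.85,0]
    - [0.026,0.85,0]
    - [0.026,0.85,0]
    - [0.026,0.85,0.1]
    - [0.026,0.85,0.2]
    - [0.026,0.85,0.2]
    - [0.026,0.8,0.2]
    - [0.026,0.4,0.2]
  claw: [20,20,20,20,20,20,20,20,20,20,20,20]

```text
time_s: 15.6
position: [0.4558, 0.07, 0.0546]
tool_rot: [[-0.997, 0.076, -0.0], [0.076, 0.997, 0.0], [0.0, 0.0, -1.0]]
ft_force: [0.5, -1.0, -0.2]
grip_width: 0.0294
gripper_force: 79.0
```

```bash
python3 - <<'E'
from h import *
np.set_printoptions(precision=4,suppress=True)
for k in range(3):
    im,d,W=cloud("scene"); 
w=W.copy(); w[(w[...,1]<-.05)|(w[...,1]>.2)|(w[...,0]>.605)]=np.nan
c,a,n,t,N=held(im,w,(20,110,70),(36,255,255),.02);print(c,a,t,N); print(env.observe()["position"],env.observe()["grip_width"])
E
```

```text
[0.5286 0.0622 0.0602] [ 0.9962 -0.0644 -0.0592] [0.596  0.0579 0.0562] 570
[0.4559 0.0682 0.0545] 0.02919671402057207
```

```bash
python3 - <<'E'
from h import *
np.set_printoptions(precision=4,suppress=True)
im,d,W=cloud("scene"); 
w=W.copy(); w[(w[...,1]<-.05)|(w[...,1]>.2)|(w[...,0]>.56)]=np.nan
c,a,n,t,N=held(im,w,(20,110,70),(36,255,255),.02);print(c,a,t,N); print(env.observe()["position"])
hsv=cv2.cvtColor(im,cv2.COLOR_BGR2HSV);m=(cv2.inRange(hsv,np.array((20,110,70)),np.array((36,255,255)))>0)&(abs(W[...,1]-.06)<.06)
P=W[m]
for x in np.arange(.46,.75,.015):
    q=P[abs(P[:,0]-x)<.0075]
    if len(q)>4:print(round(x,3),len(q),np.median(q[:,1:],0),q[:,2].min(),q[:,2].max())
E
```

```text
[0.5057 0.0626 0.0627] [ 0.999  -0.0429 -0.0134] [0.5593 0.0603 0.062 ] 391
[0.4563 0.0673 0.0549]
0.46 42 [0.0624 0.0633] 0.06085400636641709 0.06819858485565995
0.475 52 [0.0677 0.0624] 0.056956401253188085 0.09123259998774802
0.49 51 [0.0652 0.0625] 0.05862524695042134 0.0642947526536618
0.505 55 [0.0648 0.0627] 0.057732350981318195 0.06666520728402055
0.52 53 [0.062  0.0626] 0.055066504443183 0.06564981322552121
0.535 53 [0.062  0.0626] 0.056729858001203205 0.06539092484708196
0.55 59 [0.0571 0.0621] -0.0015609021326709485 0.06559488493733533
0.565 58 [0.0588 0.0625] 0.049217022081384426 0.06633641268305546
0.58 100 [0.0588 0.0606] 0.041254292972875854 0.06444974923504015
0.595 37 [0.0595 0.049 ] 0.04480054012796085 0.05076479487023468
0.61 8 [0.0711 0.08  ] 0.07887097424385772 0.08187977047067864
0.625 6 [0.0734 0.0813] 0.08049281930025744 0.08222480249683214
0.7 61 [0.0445 0.0484] 0.041599892147586866 0.05120074409187509
0.715 35 [0.0429 0.0494] 0.03922252437349763 0.05614383818814358
```

>>> arm_command:
  turn:
    - [0,0,0]
    - [0,0,0]
    - [0,0,0]
    - [0,0,0]
    - [0,0,0]
    - [0,0,0]
    - [0,0,0]
    - [0,0,0]
  xyz:
    - [0,0,0.04]
    - [-0.2,0,0]
    - [-0.4,0,0]
    - [-0.5,0,0]
    - [-0.5,0,0]
    - [-0.4,0,0]
    - [-0.25,0,0]
    - [0,0,0]
  claw: [20,20,20,20,20,20,20,20]

```text
time_s: 16.6
position: [0.5704, 0.0573, 0.0529]
tool_rot: [[-0.997, 0.08, 0.002], [0.08, 0.997, -0.0], [-0.002, -0.0, -1.0]]
ft_force: [-0.6, -0.2, -0.3]
grip_width: 0.0292
gripper_force: 79.0
```

>>> arm_command:
  turn:
    - [0,0,0]
    - [0,0,0]
    - [0,0,0]
    - [0,0,0]
    - [0,0,0]
    - [0,0,0]
  xyz:
    - [-0.05,0,0.02]
    - [-0.05,0,0.02]
    - [-0.05,0,0]
    - [-0.04,0,0]
    - [-0.03,0,0]
    - [0,0,0]
  claw: [20,20,20,20,20,20]

```text
time_s: 17.2
position: [0.5795, 0.0577, 0.0508]
tool_rot: [[-0.997, 0.078, 0.0], [0.078, 0.997, 0.0], [-0.0, 0.0, -1.0]]
ft_force: [0.4, 0.2, -1.0]
grip_width: 0.0292
gripper_force: 79.0
```

>>> arm_command:
  turn:
    - [0,0,0]
    - [0,0,0]
    - [0,0,0]
    - [0,0,0]
    - [0,0,0]
  xyz:
    - [-0.05,0,0.02]
    - [-0.05,0,0.01]
    - [-0.05,0,0]
    - [-0.02,0,0]
    - [0,0,0]
  claw: [20,20,20,20,20]

```text
time_s: 17.7
position: [0.5832, 0.0575, 0.0481]
tool_rot: [[-0.997, 0.078, -0.012], [0.078, 0.997, 0.001], [0.012, -0.0, -1.0]]
ft_force: [-17.9, -1.2, 5.9]
grip_width: 0.0291
gripper_force: 79.7
```

>>> arm_command:
  turn:
    - [0,0,0]
    - [0,0,0]
    - [0,0,0]
    - [0,0,0]
    - [0,0,0]
    - [0,0,0]
  xyz:
    - [0.05,0,0.01]
    - [0,0,0]
    - [0,0,0]
    - [0,0,0]
    - [0,0,0]
    - [0,0,0]
  claw: [20,20,48,48,48,48]

```text
time_s: 18.3
position: [0.5857, 0.0571, 0.0489]
tool_rot: [[-0.997, 0.079, 0.001], [0.079, 0.997, -0.0], [-0.001, -0.0, -1.0]]
ft_force: [0.1, -0.3, -1.0]
grip_width: 0.0481
gripper_force: 0.0
```

>>> arm_command:
  turn:
    - [0,0,0]
    - [0,0,0]
    - [0,0,0]
    - [0,0,0]
  xyz:
    - [0,0,-0.3]
    - [0,0,-0.6]
    - [0.6,0,-0.4]
    - [0.8,-0.5,0]
  claw: [48,48,50,60]

```text
time_s: 18.7
position: [0.5152, 0.0386, 0.1161]
tool_rot: [[-0.997, 0.076, 0.007], [0.076, 0.997, -0.001], [-0.007, -0.0, -1.0]]
ft_force: [0.2, -1.5, 0.4]
grip_width: 0.0596
gripper_force: 0.0
```

```bash
python3 - <<'E'
from h import *
np.set_printoptions(precision=4,suppress=True)
im,d,W=cloud("scene"); im2,_,W2=cloud("top")
cv2.imwrite("pics/s5.png",np.hstack([cv2.resize(im[180:310,180:340],(400,325)),cv2.resize(im2[90:220,160:320],(400,325))]))
hsv=cv2.cvtColor(im,cv2.COLOR_BGR2HSV);m=(cv2.inRange(hsv,np.array((20,110,70)),np.array((36,255,255)))>0)&(abs(W[...,1]-.06)<.06)
P=W[m]
for x in np.arange(.55,.75,.01):
    q=P[abs(P[:,0]-x)<.005]
    if len(q)>4:print(round(x,3),len(q),np.median(q[:,1:],0),q[:,1].min(),q[:,1].max())
m=((hsv[...,0]<6)&(hsv[...,1]>150)&(W[...,0]>.38)&(W[...,0]<.62)&(abs(W[...,1]+.15)<.06))
Q=W[m]
for lab,s in(("handle",Q[:,0]<.468),("blade",Q[:,0]>.48)):
    r=cv2.minAreaRect((Q[s][:,:2]*1000).astype(np.float32));print(lab,r)
A=Q[Q[:,2]>.004];c,l=np.polyfit(A[:,0],A[:,1],1);print("yaw",np.degrees(c),"y(.45)",c*.45+l)
print(env.observe()["position"])
E
```

```text
0.57 27 [0.0569 0.056 ] 0.042604596851422497 0.07270968807277613
0.58 42 [0.0613 0.0558] 0.043031689695662734 0.07345147202841872
0.59 44 [0.0596 0.0566] 0.040691858882409844 0.07170647760066831
0.6 25 [0.0594 0.0563] 0.0407576177959441 0.07038186237979947
0.62 14 [0.0687 0.0808] 0.05618761943115902 0.08069936275479264
0.7 35 [0.0462 0.0564] 0.029077818149361247 0.05978448777676172
0.71 53 [0.0453 0.0556] 0.027389931475405735 0.06061814436343573
0.72 10 [0.0497 0.053 ] 0.03840241887607213 0.05922943148651276
handle ((444.9712829589844, -146.13204956054688), (32.392879486083984, 46.72318649291992), 88.03093719482422)
blade ((528.6029052734375, -149.49270629882812), (31.743310928344727, 98.26457977294922), 87.17558288574219)
yaw -4.310060906112504 y(.45) -0.14230286952087015
[0.5088 0.0372 0.1137]
```

View pics/s5.png

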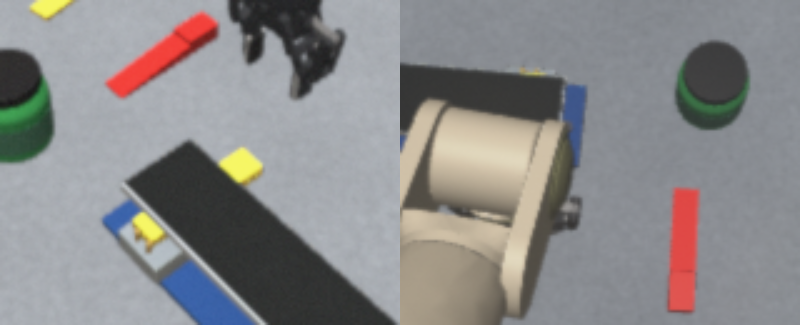

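>>> arm_command:
  turn:
    - [0,0,-0.44]
    - [0,0,0]
    - [0,0,0]
    - [0,0,0]
    - [0,0,0]
    - [0,0,0]
    - [0,0,0]
    - [0,0,0]
    - [0,0,0]
    - [0,0,0]
  xyz:
    - [0.2,-0.5,0]
    - [0.3,-0.8,0]
    - [0.3,-0.8,0]
    - [0.31,-0.8,0]
    - [0,-0.6,0]
    - [0,-0.22,0]
    - [0,0,0.5]
    - [0,0,0.5]
    - [0,0,0]
    - [0,0,0]
  claw: [60,60,60,60,55,55,55,55,55,55]

```text
time_s: 19.8
position: [0.4503, -0.1451, 0.0642]
tool_rot: [[-0.999, 0.04, -0.0], [0.04, 0.999, 0.0], [0.0, 0.0, -1.0]]
ft_force: [-0.5, -0.7, -0.0]
grip_width: 0.055
gripper_force: 0.0
```

>>> arm_command:
  turn:
    - [0,0,0]
    - [0,0,0]
    - [0,0,0]
    - [0,0,0]
    - [0,0,0]
    - [0,0,0]
    - [0,0,0]
    - [0,0,0]
    - [0,0,0]
    - [0,0,0]
  xyz:
    - [0.1,-0.02,0.4]
    - [0,0,0.4]
    - [0,0,0.3]
    - [0,0,0.1]
    - [0,0,0]
    - [0,0,0]
    - [0,0,0]
    - [0,0,0]
    - [0,0,0]
    - [0,0,0]
  claw: [50,50,50,50,50,50,22,22,22,22]
  squeeze: 100

```text
time_s: 20.8
position: [0.4452, -0.1464, 0.005]
tool_rot: [[-0.999, 0.04, 0.002], [0.04, 0.999, -0.001], [-0.002, -0.001, -1.0]]
ft_force: [-1.4, 1.6, 10.0]
grip_width: 0.0297
gripper_force: 99.7
```

>>> arm_command:
  turn:
    - [0,0,0]
    - [0,0,0]
    - [0,0,0]
    - [0,0,0]
    - [0,0,0.64]
    - [0,0,0]
  xyz:
    - [0,0,-0.1]
    - [0,0,-0.5]
    - [0,0,-0.7]
    - [0,0,-0.6]
    - [0,0,-0.1]
    - [0,0,0]
  claw: [22,22,22,22,22,22]

```text
time_s: 21.4
position: [0.4451, -0.1464, 0.1052]
tool_rot: [[-0.995, 0.096, 0.002], [0.096, 0.995, -0.001], [-0.002, -0.001, -1.0]]
ft_force: [0.1, 0.2, -1.8]
grip_width: 0.0298
gripper_force: 99.2
```

```bash
python3 - <<'E'
from h import *
np.set_printoptions(precision=4,suppress=True)
im,d,W=cloud("scene")
w=W.copy(); w[abs(w[...,1]+.15)>.07]=np.nan
hsv=cv2.cvtColor(im,cv2.COLOR_BGR2HSV);m=((hsv[...,0]<6)&(hsv[...,1]>150)&(abs(W[...,1]+.15)<.07)&(W[...,0]<.65)&(W[...,0]>.38))
P=W[m]
for x in np.arange(.42,.62,.015):
    q=P[abs(P[:,0]-x)<.0075]
    if len(q)>4:print(round(x,3),len(q),np.median(q[:,1:],0),q[:,1].mean())
print(P[:,0].max(),env.observe()["position"])
E
```

```text
0.435 6 [-0.1601  0.1277] -0.15901191651389826
0.45 26 [-0.1529  0.1271] -0.15180991555009773
0.465 64 [-0.1436  0.1237] -0.14505918399113393
0.48 48 [-0.1457  0.1172] -0.14628152656418555
0.495 49 [-0.1457  0.1152] -0.14736784879654238
0.51 48 [-0.1482  0.1132] -0.14969729071007798
0.525 49 [-0.1508  0.1114] -0.15164256881346264
0.54 46 [-0.1537  0.1097] -0.15396114908257222
0.555 48 [-0.156   0.1076] -0.1557346516084757
0.57 40 [-0.157   0.1054] -0.1574659529516169
0.5779819032886017 [ 0.4447 -0.1462  0.1042]
```

>>> arm_command:
  turn:
    - [0,0,-0.45]
    - [0,0,0]
    - [0,0,0]
    - [0,0,0]
    - [0,0,0]
    - [0,0,0]
    - [0,0,0]
    - [0,0,0]
    - [0,0,0]
  xyz:
    - [0,0,0]
    - [-0.02,0.4,0.1]
    - [-0.02,0.7,0.1]
    - [-0.02,0.8,0.1]
    - [-0.02,0.8,0.1]
    - [-0.02,0.8,0.1]
    - [-0.02,0.5,0.1]
    - [0,0.27,0.05]
    - [0,0,0]
  claw: [22,22,22,22,22,22,22,22,22]

```text
time_s: 22.35
position: [0.4623, 0.0676, 0.0705]
tool_rot: [[-0.999, 0.054, -0.002], [0.054, 0.999, 0.0], [0.002, 0.0, -1.0]]
ft_force: [-0.2, -0.5, -2.1]
grip_width: 0.0302
gripper_force: 99.2
```

```bash
cat >> h.py <<'E'
def platen(im,W):
    x,y,z=W[...,0],W[...,1],W[...,2]
    m=(x>.63)&(x<.70)&(y>.04)&(y<.28)&(abs(z-.082)<.01)&(im.max(-1)<75)
    return z[m].mean()
def wedge(im,W):
    hsv=cv2.cvtColor(im,cv2.COLOR_BGR2HSV);m=((hsv[...,0]<6)&(hsv[...,1]>150)&(abs(W[...,1]-.06)<.07)&(W[...,0]<.65)&(W[...,0]>.38))
    P=W[m]
    for x in np.arange(.44,.64,.015):
        q=P[abs(P[:,0]-x)<.0075]
        if len(q)>15:print(round(x,3),len(q),np.median(q[:,1:],0),q[:,1].mean())
    print("tipmax",P[:,0].max())
E
python3 - <<'E'
from h import *
np.set_printoptions(precision=4,suppress=True)
z=np.load("scene0.npz");print("platen0",platen(z["im"],z["W"]))
for k in range(3): im,d,W=cloud("scene")
print("platen",platen(im,W)); wedge(im,W); print(env.observe()["position"])
E
```

```text
platen0 0.08082528881402952
platen 0.08081122056897486
0.455 27 [0.0583 0.0929] 0.05816595119246893
0.47 45 [0.0629 0.0931] 0.06259698313382041
0.485 78 [0.0656 0.0869] 0.06607155323811997
0.5 67 [0.0655 0.083 ] 0.06515385368159436
0.515 60 [0.0646 0.0809] 0.06445200086670916
0.53 66 [0.0623 0.079 ] 0.06266936696456415
0.545 60 [0.062  0.0769] 0.06177169183643396
0.56 60 [0.0617 0.075 ] 0.06149346231481902
0.575 63 [0.059  0.0732] 0.05888715451294855
0.59 52 [0.0587 0.0714] 0.05879891990087574
tipmax 0.5963027917255278
[0.4629 0.0656 0.0713]
```

>>> arm_command:
  turn:
    - [0,0,0]
    - [0,0,0]
    - [0,0,0]
    - [0,0,0]
    - [0,0,0]
    - [0,0,0]
    - [0,0,0]
    - [0,0,0]
    - [0,0,0]
  xyz:
    - [0,0,0.1]
    - [0,0,0.08]
    - [0,0,0]
    - [-0.1,0,0]
    - [-0.15,0,0]
    - [-0.15,0,0]
    - [-0.15,0,0]
    - [-0.1,0,0]
    - [0,0,0]
  claw: [22,22,22,22,22,22,22,22,22]

```text
time_s: 23.4
position: [0.4961, 0.0647, 0.0623]
tool_rot: [[-0.998, 0.057, 0.001], [0.057, 0.998, -0.0], [-0.001, -0.0, -1.0]]
ft_force: [0.2, 0.1, -1.8]
grip_width: 0.0305
gripper_force: 99.2
```

```bash
python3 - <<'E'
from h import *
np.set_printoptions(precision=4,suppress=True)
im,d,W=cloud("scene")
print("platen",platen(im,W)); wedge(im,W); p=env.observe();print(p["position"],p["ft_force"])
E
```

```text
platen 0.08080469824956685
0.485 20 [0.0548 0.0836] 0.05504587314421391
0.5 38 [0.0603 0.084 ] 0.059301051952408444
0.515 85 [0.0669 0.0818] 0.06557870571976104
0.53 61 [0.0646 0.0747] 0.06386370251156344
0.545 69 [0.0636 0.0727] 0.0632316274607793
0.56 65 [0.0617 0.0704] 0.0616089421262592
0.575 64 [0.0616 0.0687] 0.061204877354127156
0.59 62 [0.0592 0.0668] 0.05937049253902289
0.605 36 [0.0586 0.0648] 0.059247726411422744
tipmax 0.6183780848424822
[0.4955 0.0648 0.0622] [-0.6309  0.9379 -1.773 ]
```

>>> arm_command:
  turn:
    - [0,0,0]
    - [0,0,0]
    - [0,0,0]
    - [0,0,0]
  xyz:
    - [-0.05,0,0.02]
    - [-0.05,0,0.01]
    - [0,0,0]
    - [0,0,0]
  claw: [22,22,22,22]

```text
time_s: 23.85
position: [0.5006, 0.0644, 0.061]
tool_rot: [[-0.998, 0.057, 0.001], [0.057, 0.998, -0.0], [-0.001, -0.0, -1.0]]
ft_force: [-0.2, -0.5, -0.3]
grip_width: 0.0302
gripper_force: 99.5
```

>>> arm_command:
  turn:
    - [0,0,0]
    - [0,0,0]
    - [0,0,0]
    - [0,0,0]
    - [0,0,0]
  xyz:
    - [-0.05,0,0.01]
    - [-0.05,0,0.005]
    - [0,0,0]
    - [0,0,0]
    - [0,0,0]
  claw: [22,22,22,22,22]

```text
time_s: 24.35
position: [0.5056, 0.0642, 0.0603]
tool_rot: [[-0.998, 0.057, 0.001], [0.057, 0.998, -0.0], [-0.001, 0.0, -1.0]]
ft_force: [-1.1, 0.6, 4.4]
grip_width: 0.03
gripper_force: 100.0
```

>>> arm_command:
  turn:
    - [0,0,0]
    - [0,0,0]
    - [0,0,0]
    - [0,0,0]
  xyz:
    - [-0.05,0,0]
    - [-0.05,0,0]
    - [0,0,0]
    - [0,0,0]
  claw: [22,22,22,22]

```text
time_s: 24.75
position: [0.5103, 0.0639, 0.0603]
tool_rot: [[-0.998, 0.057, 0.0], [0.057, 0.998, -0.0], [-0.0, -0.0, -1.0]]
ft_force: [-3.5, 0.1, 6.1]
grip_width: 0.0302
gripper_force: 100.1
```

>>> arm_command:
  turn:
    - [0,0,0]
    - [0,0,0]
    - [0,0,0]
    - [0,0,0]
  xyz:
    - [-0.05,0,0]
    - [-0.05,0,0]
    - [0,0,0]
    - [0,0,0]
  claw: [22,22,22,22]

```text
time_s: 25.15
position: [0.5153, 0.0636, 0.0603]
tool_rot: [[-0.998, 0.057, 0.0], [0.057, 0.998, -0.0], [-0.0, -0.0, -1.0]]
ft_force: [-3.5, -0.8, 5.7]
grip_width: 0.0298
gripper_force: 100.2
```

```bash
python3 - <<'E'
from h import *
np.set_printoptions(precision=4,suppress=True)
im,d,W=cloud("scene")
print("platen",platen(im,W)); wedge(im,W); p=env.observe();print(p["position"],p["ft_force"])
E
```

```text
platen 0.08085074196615426
0.515 38 [0.0566 0.0821] 0.057155855469235725
0.53 72 [0.0644 0.0813] 0.063851360298072
0.545 69 [0.0637 0.0734] 0.06313914849065753
0.56 64 [0.0623 0.0717] 0.06239967639701961
0.575 68 [0.0619 0.0699] 0.06131133955295187
0.59 65 [0.0595 0.0682] 0.06016743509879429
0.605 39 [0.0594 0.0673] 0.059961727638341546
tipmax 0.6194086083069977
[0.5153 0.0636 0.0603] [-3.691   0.0906  6.3097]
```

>>> arm_command:
  turn:
    - [0,0,0]
    - [0,0,0]
    - [0,0,0]
    - [0,0,0]
  xyz:
    - [-0.03,0,-0.01]
    - [-0.04,0,0]
    - [0,0,0]
    - [0,0,0]
  claw: [22,22,22,22]

```text
time_s: 25.6
position: [0.5188, 0.0634, 0.0606]
tool_rot: [[-0.998, 0.057, -0.0], [0.057, 0.998, -0.0], [0.0, -0.0, -1.0]]
ft_force: [-2.7, -0.3, 5.4]
grip_width: 0.0299
gripper_force: 100.1
```

```bash
python3 - <<'E'
from h import *
np.set_printoptions(precision=4,suppress=True)
im,d,W=cloud("scene")
print("platen",platen(im,W)); wedge(im,W); p=env.observe();print(p["position"],p["ft_force"],p["wrist_torque"])
E
```

```text
platen 0.08080225408522179
0.515 32 [0.056  0.0826] 0.056350667433169535
0.53 55 [0.0611 0.0823] 0.06133254380605655
0.545 84 [0.0648 0.0749] 0.06393558369083809
0.56 67 [0.0629 0.0719] 0.06244459529819509
0.575 66 [0.0613 0.0707] 0.06110680542178771
0.59 68 [0.0599 0.0687] 0.05992355508808814
0.605 40 [0.0605 0.0673] 0.060186529134654276
tipmax 0.6186315744561516
[0.5188 0.0634 0.0606] [-2.4557  0.9481  4.0077] [ 0.0337  0.1598 -0.0094]
```

>>> arm_command:
  turn:
    - [0,0,0]
    - [0,0,0]
    - [0,0,0]
    - [0,0,0]
  xyz:
    - [-0.05,0,-0.005]
    - [-0.05,0,0]
    - [0,0,0]
    - [0,0,0]
  claw: [22,22,22,22]

```text
time_s: 26.05
position: [0.521, 0.0635, 0.0606]
tool_rot: [[-0.998, 0.056, -0.007], [0.056, 0.998, 0.0], [0.007, 0.0, -1.0]]
ft_force: [-14.3, 0.7, 11.2]
grip_width: 0.0299
gripper_force: 101.0
```

```bash
python3 - <<'E'
from h import *
np.set_printoptions(precision=4,suppress=True)
im,d,W=cloud("scene")
print("platen",platen(im,W)); p=env.observe();print(p["position"],p["ft_force"],p["wrist_torque"])
E
```

```text
platen 0.08093083215747025
[0.521  0.0635 0.0606] [-15.0078   0.8613  11.2021] [-0.0396  1.652  -0.016 ]
```

>>> arm_command:
  turn:
    - [0,0,0]
    - [0,0,0]
    - [0,0,0]
    - [0,0,0]
  xyz:
    - [-0.03,0,-0.005]
    - [-0.03,0,0]
    - [0,0,0]
    - [0,0,0]
  claw: [22,22,22,22]

```text
time_s: 26.5
position: [0.5236, 0.0634, 0.0607]
tool_rot: [[-0.998, 0.056, -0.008], [0.056, 0.998, 0.001], [0.008, 0.0, -1.0]]
ft_force: [-16.7, 1.1, 13.0]
grip_width: 0.0303
gripper_force: 101.0
```

```bash
python3 - <<'E'
from h import *
np.set_printoptions(precision=4,suppress=True)
im,d,W=cloud("scene")
print("platen",platen(im,W));wedge(im,W); p=env.observe();print(p["position"],p["ft_force"],p["wrist_torque"])
cv2.imwrite("pics/s6.png",cv2.resize(im[200:300,190:310],(720,600),interpolation=cv2.INTER_CUBIC))
E
```

```text
platen 0.08124992280374381
0.515 22 [0.0552 0.0821] 0.05547827314174967
0.53 46 [0.0595 0.0824] 0.05978880974090895
0.545 83 [0.0644 0.0776] 0.06381169046711208
0.56 69 [0.063 0.073] 0.06290483188658665
0.575 67 [0.0618 0.0708] 0.06168030539694339
0.59 64 [0.0603 0.0693] 0.060038522218133855
0.605 43 [0.0602 0.0681] 0.06041524147192359
tipmax 0.6189100970234748
[0.5236 0.0634 0.0608] [-15.5913   0.3272  11.989 ] [-0.0744  1.9612 -0.0555]
```

View pics/s6.png

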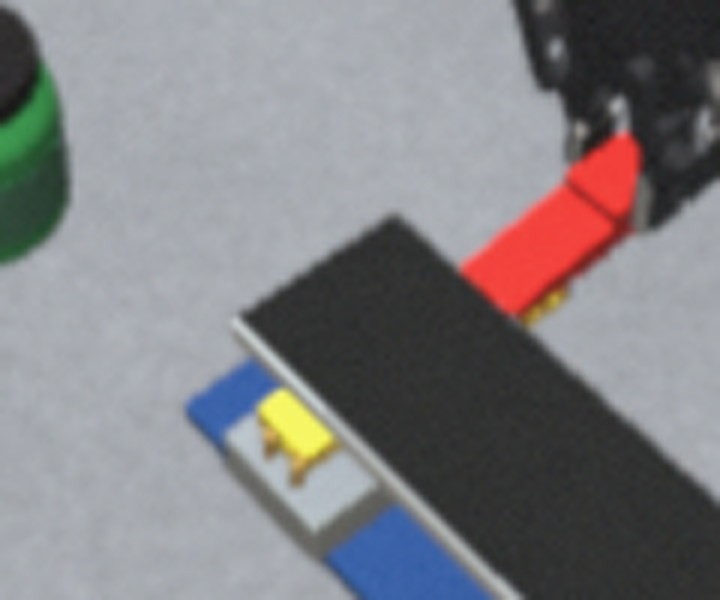

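The picture shows the wedge tip under the platen on the stacked shims, which are against the pins. The platen is up about 0.4 mm, so the wedge is bearing. I'll let it settle, then hand in.

>>> arm_command:
  turn:
    - [0,0,0]
    - [0,0,0]
    - [0,0,0]
    - [0,0,0]
    - [0,0,0]
    - [0,0,0]
    - [0,0,0]
    - [0,0,0]
  xyz:
    - [0,0,0]
    - [0,0,0]
    - [0,0,0]
    - [0,0,0]
    - [0,0,0]
    - [0,0,0]
    - [0,0,0]
    - [0,0,0]
  claw: [22,22,22,22,22,22,22,22]

```text
time_s: 27.35
position: [0.5235, 0.0634, 0.0607]
tool_rot: [[-0.998, 0.056, -0.008], [0.056, 0.998, 0.001], [0.008, 0.0, -1.0]]
ft_force: [-15.7, 0.9, 12.5]
grip_width: 0.0301
gripper_force: 101.0
```

```bash
python3 - <<'E'
from h import *
im,d,W=cloud("scene"); h=platen(im,W); p=env.observe();print(h,p["position"],p["ft_force"],p["gripper_force"])
if h<.0822: print(env.close_job())
E
```

```text
0.08122741041155691 [0.52355244 0.06340428 0.0607467 ] [-15.12932857   0.75819432  12.07277039] 101.0468065738678
the job is handed in; nothing more can be done
None
```

I handed in the job at about 27 s: two shims are stacked on the rest pad against the pins, and the wedge is gripped and pressed in about 46 mm under the platen, which is lifted about 0.4 mm; one failed grasp shifted the unused third shim slightly on the table, and the judge returned no verdict.

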